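# Uncover the forming die and load its blank

## Robot

A 6-joint arm with a two-finger parallel gripper is mounted at the origin on a cart in front of the work surface, level with it; the furniture and walls round the work are solid. World frame = base frame: x ahead of the robot, y to its left, z up, the work surface at z = 0. Lengths are in m, angles in rad, forces in N, time in s.
With the tool pointing down it reaches from about 0.35 to 0.775 m from the base axis. Payload 7.3 kg.
Tool frame: the origin (TCP) lies at the centre of the arm's flange, where the gripper is bolted on; the fingertips stand 178 mm ahead of it and the grasp point (between the pads) lies robot.pinch_z ahead of it (robot.pinch_z is the distance from the TCP to the grasp point, in m); x points along the fingers, z is the direction in which the jaws open and shut, and the axes are right-handed (so a half turn about x gives the same grasp; the last joint's range is limited). The gripper opens to 92 mm and grips with 3 to 60 N. Pads are 19 mm wide; open, the fingers measure 130 mm over their backs; the gripper's body (75 mm by 190 mm) begins 47 mm behind the grasp point.
Start: joints at [-1.428, 0.342, 1.524, -0, 1.275, -0.146], TCP at [0.15, -0.503, 0.405] pointing down, gripper open.
Joint ranges: [-2.53, 2.53], [-0.77, 2.02], [0.04, 2.7], [-1, 4.14], [0.28, 2.66], [-3.11, 3.11]. Speed limits (rad/s): [2.57, 2.57, 3.14, 3.14, 3.14, 3.14].

## Interface

Orientations are given as [roll, pitch, yaw] about the fixed x, y, z axes, in that order (R = Rz(yaw) Ry(pitch) Rx(roll)).
In Python, from cell import robot gives the robot as it stands.
- The arm moves only by the shell command python3 -m jog 'ROWS' [FORCE]. ROWS is JSON, a list of rows, each an object of numbers: "fingers": the closure, from 0 (fully open) to 1 (shut); "x", "y", "z": the shift along the tool's x, y, z in cm; "spin": the turn about the tool's x in degrees. A call has 1 to 5 rows; each row is the pose to reach, as a shift and turn from the pose commanded when the call began, along the tool's axes at that moment; what a row does not reach only later rows make up. A row lasts 1/8 s, in which the tool goes at most 62.5 mm and 10.7 degrees, less where a joint would pass 70% of its speed; a pose out of reach is approached as far as the arm can. A call with a gripper value outside its range is refused whole. The fingers move at their own pace and stop on an object; FORCE is the grip in N (left out, the last holds). Time passes only in rows, so rows that repeat a pose let the fingers close. It gives the time, the measured TCP pose, the force and the opening at its end, in the units of the state.
- robot.observe(): the state, without advancing time (a new reading comes with each control period).
- robot.read_camera(name): name is "side" or "top" or "wrist"; returns a dict with "color" (480x640x3 uint8, red, green, blue), "mtx" (3x3 intrinsics, pixels), "view" (4x4, takes a point from world to camera coordinates); the wrist camera has in their place "T_tool_cam" (4x4, takes a point from camera to tool coordinates, whose origin is the TCP and whose axes are the tool frame's). Camera axes: x right, y down, z forward; pixel columns grow to the right and rows downward; lengths in m; the calibration is good to about 2 mm. A picture is of the moment at which its call begins: read the wrist's pose just before it. There is no depth.
- robot.hand_in(): hands the job in, once; it reports no verdict.
Trained networks look in a picture, given as the dict that the camera call returned (one of the last four; its "shot" number tells which), for a name from the list of things; names that differ only in an ending like _2 or _b are one class to them, and where a whole thing is asked for, a point or a joint stands for the part that bears it (a point fixed in the world has none). Each returns a list of dicts, best first, with "conf" (0 to 1); they miss things now and then, are a little off and sometimes report something else, mostly with a low value. They report only what shows in the picture. A call takes as long as a camera call. They do not tell look-alikes from the thing itself.
- robot.look_for(target, picture): "xy" ([column, row] in pixels, amid what is visible of it).
The state is a dict: "time": time; "qpos": joint angles; "qvel": joint speeds; "joint_efforts": joint torques, N m; "tool_pos": TCP position; "tool_rot": TCP orientation; "contact_force": force on the tool from outside, world axes, zero at the start; "torque": the same for the moment, N m; "opening": finger opening in m.
Only numpy, scipy, OpenCV 4.12 (cv2) and the standard library are available. Lean on these libraries where they do the work, as an engineer would, in place of code of your own. Each camera call takes 0.05 s, during which the arm holds its last target. There are 200 camera calls.

## Task

Lift the tent-shaped dust cover off the small forming die and hang it astride the horizontal bar, between the posts and in line with the bar. Then pick out the blank whose outline matches the die's cavity and set it, without dropping it, flat and fully home in the cavity. Leave the other two blanks and the vial where they are.

Things in the scene. Friction and masses are not known exactly. Their poses are not given: they have to be found in the camera images.
- die: fixed steel die, turned up to 0.35 rad. Origin: centre of underside, on the table; x, y along its sides, z up. Base plate 92 x 92 x 8 mm, screw heads 4 mm high at its corners; block 68 x 68 mm, top at z = 28 mm. Central square cavity 48 x 48 mm, sides along x and y, 6 mm deep (floor at z = 22 mm), 2 mm chamfer. Starts under the cover.
- die_mouth (a point): centre of the cavity's mouth, on the die's top face, 28 mm above the table; axes as the die
- cover: loose aluminium tent, 0.15 kg: two panels 3 mm thick, 80 mm long (y), slope 50 degrees from the ridge to feet at x = +-66 mm; ends open. Origin: centre between the feet, at their underside; y along the ridge, z up. On the ridge a black grip 12 mm thick (x), 50 mm long (y), z = 80 to 104 mm; below it the panels spread. Starts on the table over the die, ridge along the die's y.
- cover_grip (a point): centre of the top of the cover's black grip, 104 mm above the cover's origin; axes as the cover
- cover_ridge (a point): middle of the inner edge of the ridge, which comes to lie on the bar, 75.7 mm above the cover's origin; axes as the cover. When hung it lies about 9 mm above the bar's axis.
- rail: fixed stand: a round horizontal bar of 12 mm diameter, 160 mm long, on two posts at its ends. Origin on the table below the bar's middle; y along the bar, z up; turned by up to 0.25 rad.
- rail_mid (a point): middle of the bar, on its axis, 150 mm above the table; axes as the rail
- square_blank: loose square dark steel blank, 45 x 45 x 14 mm, 0.2 kg; origin: centre of its underside; sides along x and y, z up. One of three blanks lying on the table in a row, order changing.
- round_blank: loose round dark steel blank, 52 mm diameter, 14 mm thick; origin: centre of its underside
- oblong_blank: loose oblong dark steel blank, 34 mm (x) by 62 mm (y), 14 mm thick; origin: centre of its underside
- vial: small capped vial standing between die and bar, 22 mm diameter, 35 mm high; origin: centre of its underside
Things that resemble listed ones, but are neither listed nor needed, are in the scene too. There is more than one size of the cover; the one meant has the size given above.

How it is judged:
By the outcome, as a careful person would: the job done as asked, in the order asked, and still so for the second after the job is handed in, with the robot touching nothing.
It also fails if it takes over 64 s, if anything falls off the work surface, if the arm or the gripper's body presses on something with over 40 N, if the wrist force passes 120 N, or if a joint passes its speed limit or range.

## Working session

There is one attempt and no reset: what is moved stays moved. The work goes in short steps, Python scripts to look and compute and a shell command to move; the robot and the scene stay as the last step left them, time stands still between calls to the robot, and variables do not carry over. Pictures are saved under pics/ and viewed, on a budget of 13 in all, crops included, one or two more only if the job needs it, and the job is handed in when it is done.

```bash
mkdir -p pics; ls
cat > h.py <<'E'
import numpy as np, cv2
from cell import robot
from scipy.spatial.transform import Rotation as R
def save(p,n): cv2.imwrite('pics/'+n,p["color"][:,:,::-1])
def cam(p,st=None):
    if "view" in p: return np.array(p["mtx"]),np.array(p["view"])
    T=np.eye(4);T[:3,:3]=R.from_euler('xyz',st["tool_rot"]).as_matrix();T[:3,3]=st["tool_pos"]
    return np.array(p["mtx"]),np.linalg.inv(T@np.array(p["T_tool_cam"]))
def atz(KV,uv,z):
    K,V=KV;d=V[:3,:3].T@np.linalg.inv(K)@np.array([uv[0],uv[1],1.]);o=-V[:3,:3].T@V[:3,3]
    return o+d*(z-o[2])/d[2]
def proj(KV,X):
    K,V=KV;c=V[:3,:3]@np.array(X)+V[:3,3];u=K@c;return u[:2]/u[2]
def tri(a,ua,b,ub):
    def ray(KV,uv):
        K,V=KV;d=V[:3,:3].T@np.linalg.inv(K)@np.array([uv[0],uv[1],1.]);return -V[:3,:3].T@V[:3,3],d/np.linalg.norm(d)
    o1,d1=ray(a,ua);o2,d2=ray(b,ub)
    s=np.linalg.lstsq(np.c_[d1,-d2],o2-o1,rcond=None)[0];p,q=o1+s[0]*d1,o2+s[1]*d2
    return (p+q)/2,np.linalg.norm(p-q)
E
python3 - <<'E'
from h import *
print(robot.observe(),robot.pinch_z)
t=robot.read_camera("top");s=robot.read_camera("side")
save(t,'top0.png');save(s,'side0.png')
for n in ["cover","cover_grip","rail","rail_mid","square_blank","round_blank","oblong_blank","vial","die"]:
  for nm,p in(("top",t),("side",s)):
    print(n,nm,[(np.round(d["xy"]).tolist(),round(d["conf"],2)) for d in robot.look_for(n,p)])
for p in(t,s):print(np.round(-np.array(p["view"])[:3,:3].T@np.array(p["view"])[:3,3],3))
E
```

```text
pics
{'time': 0.0, 'qpos': array([-1.42802131e+00,  3.42716540e-01,  1.52504593e+00, -4.76161165e-06,
        1.27537775e+00, -1.46000347e-01]), 'qvel': array([-0.0012841 , -0.00054599,  0.00089803, -0.00138814,  0.000365  ,
       -0.00029188]), 'joint_efforts': array([ 4.99551716e-04, -4.31238484e+01, -2.44220638e+01,  7.17783510e-02,
        5.58919518e-02, -1.54940858e-04]), 'tool_pos': array([ 0.14950882, -0.50311322,  0.40403786]), 'tool_rot': array([2.99853445, 1.56924875, 1.71651488]), 'contact_force': array([-0.04997369,  0.01940129, -0.21264141]), 'torque': array([-0.0144198 , -0.02984357,  0.05544507]), 'opening': 0.09165061684921727} 0.1592
cover top [([314.0, 245.0], 0.74), ([164.0, 284.0], 0.71)]
cover side [([327.0, 264.0], 0.64), ([224.0, 230.0], 0.63)]
cover_grip top [([313.0, 245.0], 0.75), ([167.0, 281.0], 0.71)]
cover_grip side [([224.0, 228.0], 0.83), ([329.0, 261.0], 0.71), ([331.0, 280.0], 0.31)]
rail top [([454.0, 225.0], 0.73)]
rail side [([437.0, 302.0], 0.89)]
rail_mid top [([454.0, 229.0], 0.63)]
rail_mid side [([436.0, 305.0], 0.64)]
square_blank top [([392.0, 292.0], 0.7)]
square_blank side [([332.0, 329.0], 0.64), ([329.0, 262.0], 0.36)]
round_blank top [([467.0, 302.0], 0.85)]
round_blank side [([379.0, 370.0], 0.73), ([436.0, 308.0], 0.73)]
oblong_blank top [([315.0, 246.0], 0.37)]
oblong_blank side [([357.0, 346.0], 0.55)]
vial top [([398.0, 253.0], 0.51)]
vial side [([334.0, 329.0], 0.64), ([370.0, 309.0], 0.62)]
die top [([333.0, 250.0], 0.55)]
die side [([333.0, 279.0], 0.63)]
[ 0.297 -0.035  1.235]
[-0.172 -1.056  0.869]
```

View pics/top0.png

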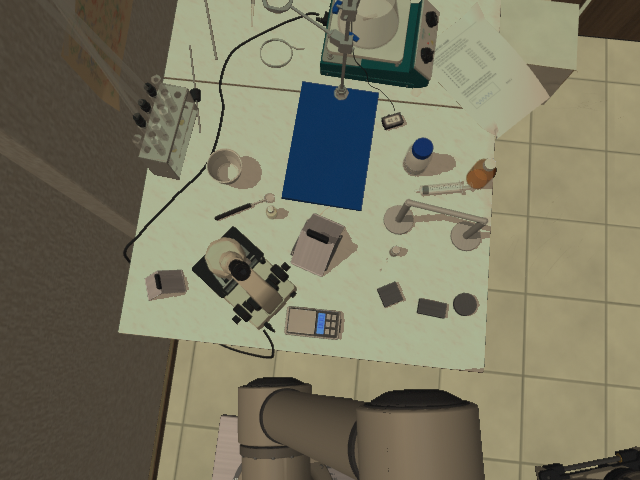

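View pics/side0.png

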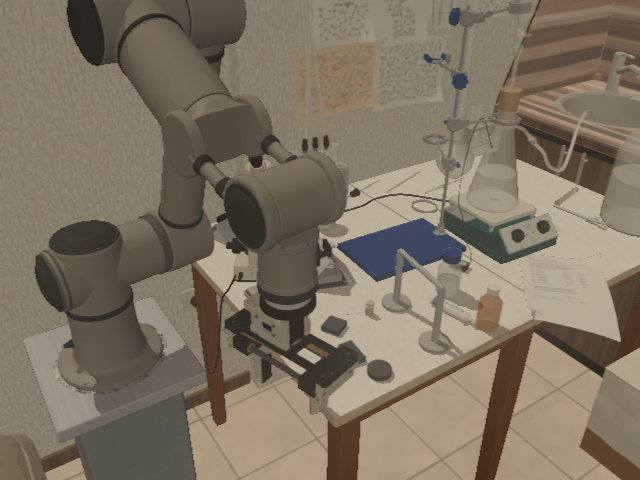

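The top picture shows two tents: the larger one at (318,243), and a smaller one at (166,283) by the microscope. The rail runs (405,205)-(487,221), the vial is at (397,251), and the blanks are square (391,294), oblong (432,308) and round (465,304). I'll check the sizes in a close crop.

Run:
```python
from h import *
im=cv2.imread('pics/top0.png')
c=lambda x,y,w,h,s:cv2.resize(im[y:y+h,x:x+w],None,fx=s,fy=s,interpolation=cv2.INTER_CUBIC)
a=c(280,200,80,80,5);b=c(140,255,80,80,5);d=c(370,195,133,66,6);e=c(370,265,133,66,6)
out=np.vstack([np.hstack([a,b]),cv2.resize(np.hstack([d,e]),None,fx=.5,fy=.5)[:, :800]])
cv2.imwrite('pics/c1.png',out); print(out.shape)
t=robot.read_camera("top");KV=cam(t)
for uv,z in [((318,243),.1),((166,283),.08),((391,294),.014),((432,308),.014),((465,304),.014),((405,205),.15),((487,221),.15),((397,249),.035)]: print(uv,atz(KV,uv,z).round(3))
```

```text
Traceback (most recent call last):
ValueError: all the input array dimensions except for the concatenation axis must match exactly, but along dimension 1, the array at index 0 has size 800 and the array at index 1 has size 798
```

Run:
```python
from h import *
im=cv2.imread('pics/top0.png')
c=lambda x,y,w,h,s:cv2.resize(im[y:y+h,x:x+w],None,fx=s,fy=s,interpolation=cv2.INTER_CUBIC)
a=c(280,205,80,75,5);b=c(140,260,80,75,5);d=c(370,195,125,70,3.2);e=c(370,265,125,70,3.2)
out=np.vstack([np.hstack([a,b]),np.hstack([d,e])])
cv2.imwrite('pics/c1.png',out); print(out.shape)
t=robot.read_camera("top");KV=cam(t)
for uv,z in [((318,243),.1),((166,283),.08),((391,294),.014),((432,308),.014),((465,304),.014),((405,205),.15),((487,221),.15),((397,249),.035)]: print(uv,atz(KV,uv,z).round(3))
```

```text
(599, 800, 3)
(318, 243) [ 0.533 -0.014  0.1  ]
(166, 283) [0.416 0.3   0.08 ]
(391, 294) [ 0.452 -0.189  0.014]
(432, 308) [ 0.43  -0.284  0.014]
(465, 304) [ 0.447 -0.357  0.014]
(405, 205) [ 0.622 -0.187  0.15 ]
(487, 221) [ 0.606 -0.358  0.15 ]
(397, 249) [ 0.552 -0.192  0.035]
```

View pics/c1.png

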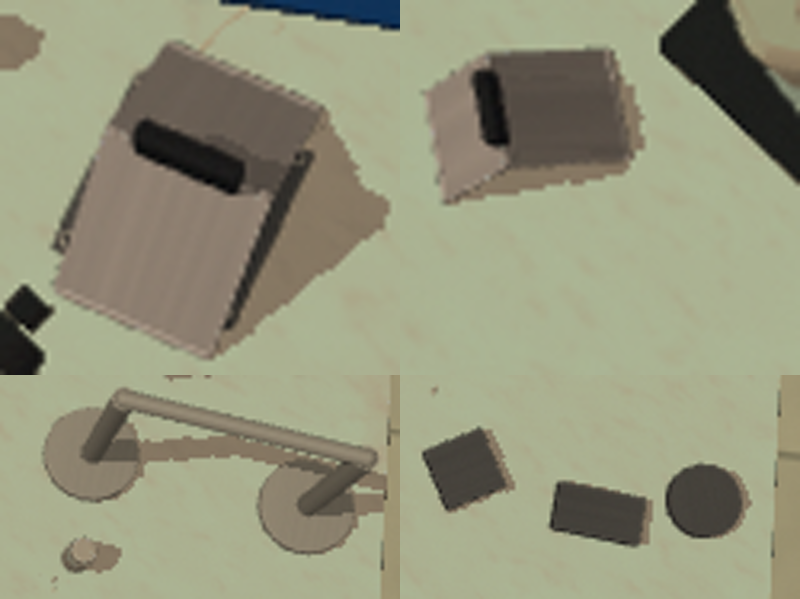

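The left crop confirms the choice: the large tent, with the dark die beneath it and the grip at about (318,236). The other, at (165,283), is about 2/3 the size. Next I'll get the geometry.

Run:
```python
from h import *
t=robot.read_camera("top");KV=cam(t)
def P(l,z):
    a=np.array([atz(KV,u,z) for u in l]);print(a.round(4).tolist(),'d',np.linalg.norm(np.diff(a,axis=0),axis=1).round(4));return a
g=P([(308,231.4),(328.4,241.4)],.104);d=g[1]-g[0];print('grip mid',g.mean(0),'ang',np.degrees(np.arctan2(d[1],d[0])))
f=P([(291,263),(322,276.4),(345.4,227),(314.4,213.6)],0.0);print('feet mid',f.mean(0));d=f[1]-f[0];print(np.degrees(np.arctan2(d[1],d[0])));d=f[2]-f[1];print(np.degrees(np.arctan2(d[1],d[0])))
r=P([(408.1,201.9),(485.6,220.6)],.15);d=r[1]-r[0];print('rail',r.mean(0),np.degrees(np.arctan2(d[1],d[0])))
s=P([(370+x/3.2,265+y/3.2) for x,y in[(23,80),(83,55),(107,111),(47,135)]],.014);print('sq',s.mean(0))
for i in range(3):
  d=s[i+1]-s[i];print(np.degrees(np.arctan2(d[1],d[0])))
st=robot.observe();print(R.from_euler('xyz',st['tool_rot']).as_matrix().round(3))
```

```text
[[0.5554, 0.0094, 0.104], [0.5383, -0.0362, 0.104]] d [0.0488]
grip mid [ 0.54687717 -0.01340908  0.104     ] ang -110.56305165517124
[[0.5006, 0.0444, 0.0], [0.4771, -0.0301, 0.0], [0.599, -0.0725, 0.0], [0.6236, 0.0032, 0.0]] d [0.0781 0.1291 0.0795]
feet mid [ 0.55007102 -0.01373617  0.        ]
-107.49458782918002
-19.16054085970509
[[0.6296, -0.1925, 0.15], [0.6067, -0.3547, 0.15]] d [0.1638]
rail [ 0.6181839  -0.27356962  0.15      ] -98.03823414743954
[[0.4574, -0.1576, 0.014], [0.4797, -0.1984, 0.014], [0.4418, -0.2183, 0.014], [0.4205, -0.1776, 0.014]] d [0.0465 0.0427 0.0459]
sq [ 0.44986593 -0.18795773  0.014     ]
-61.423507877047875
-152.27705317078298
117.6151728742228
[[ 0.     0.959  0.285]
 [-0.     0.285 -0.959]
 [-1.     0.     0.   ]]
```

```bash
cat > go.py <<'E'
import sys
from h import *
# python3 go.py x y z jawdeg : shift needed in tool axes (cm) and spin (deg)
x,y,z,a=map(float,sys.argv[1:5]);st=robot.observe();M=R.from_euler('xyz',st['tool_rot']).as_matrix()
d=M.T@(np.array([x,y,z])-st['tool_pos'])*100
c=np.degrees(np.arctan2(M[1,2],M[0,2]));s=(c-a+90)%180-90
print('t',round(st['time'],2),'pos',st['tool_pos'].round(4),'jaw',round(c,2),'tilt',M[2].round(4),'shift',d.round(2),'spin',round(s,2),'F',np.round(st['contact_force'],1),'op',round(st['opening'],4),'q',st['qpos'].round(2))
E
python3 -m jog '[{"y":52.1,"z":-35.6,"spin":-55},{"y":52.1,"z":-35.6,"spin":-55},{"y":52.1,"z":-35.6,"spin":-55},{"y":52.1,"z":-35.6,"spin":-55},{"y":52.1,"z":-35.6,"spin":-55}]' 30; python3 go.py .5475 -.0135 .40 -18.5
```

```text
t 1.1 pos [ 0.1495 -0.5033  0.4047] jaw -73.45 tilt [-1.e+00  0.e+00  1.e-04] shift [  0.47  52.1  -35.61] spin -54.95 F [1.1 0.3 0.4] op 0.0919 q [-1.43  0.34  1.52  0.    1.28 -0.15]$[0]: bad value
```

```bash
python3 -m jog '[{"fingers":0,"x":0,"y":5.2,"z":-3.5,"spin":-10},{"fingers":0,"x":0,"y":10.4,"z":-7,"spin":-20},{"fingers":0,"x":0,"y":15.6,"z":-10.5,"spin":-30},{"fingers":0,"x":0,"y":20.8,"z":-14,"spin":-40},{"fingers":0,"x":0,"y":26,"z":-17.5,"spin":-50}]' 30; python3 go.py .5475 -.0135 .40 -18.5
```

```text
time: 1.72
tool_pos: [0.3493, -0.2605, 0.405]
tool_rot: [-0.414, 1.57, -0.819]
contact_force: [1.5, -1.4, 0.2]
opening: 0.0916
t 1.73 pos [ 0.3493 -0.2605  0.405 ] jaw -23.15 tilt [-1.e+00 -4.e-04  1.e-03] shift [ 0.5  30.5   8.51] spin -4.65 F [ 1.5 -1.4  0.2] op 0.0916 q [-0.82  0.18  1.75 -0.    1.21 -0.41]
```

```bash
python3 -m jog '[{"fingers":0,"x":0,"y":6.1,"z":1.7,"spin":-1},{"fingers":0,"x":0,"y":12.2,"z":3.4,"spin":-2},{"fingers":0,"x":0,"y":18.3,"z":5.1,"spin":-3},{"fingers":0,"x":0,"y":24.4,"z":6.8,"spin":-4},{"fingers":0,"x":0,"y":30.5,"z":8.5,"spin":-4.6}]'; python3 go.py .5475 -.0135 .40 -18.5
python3 - <<'E'
from h import *
st=robot.observe();w=robot.read_camera("wrist");save(w,'w1.png');np.savez('w1',K=cam(w,st)[0],V=cam(w,st)[1])
for n in["cover_grip","die"]:print(n,[(d["xy"],d["conf"]) for d in robot.look_for(n,w)])
E
```

```text
time: 2.35
tool_pos: [0.5462, -0.0175, 0.4049]
tool_rot: [-0.302, 1.57, -0.63]
contact_force: [1.2, -1.6, 0.7]
opening: 0.0921
t 2.35 pos [ 0.5462 -0.0175  0.4049] jaw -18.82 tilt [-1.e+00 -2.e-04  7.e-04] shift [ 0.49  0.42 -0.01] spin -0.32 F [ 1.2 -1.6  0.7] op 0.0921 q [-0.17  0.38  1.46 -0.    1.3   0.16]
cover_grip [([319.8, 205.4], 0.91)]
die [([313.6, 156.5], 0.89)]
```

View pics/w1.png

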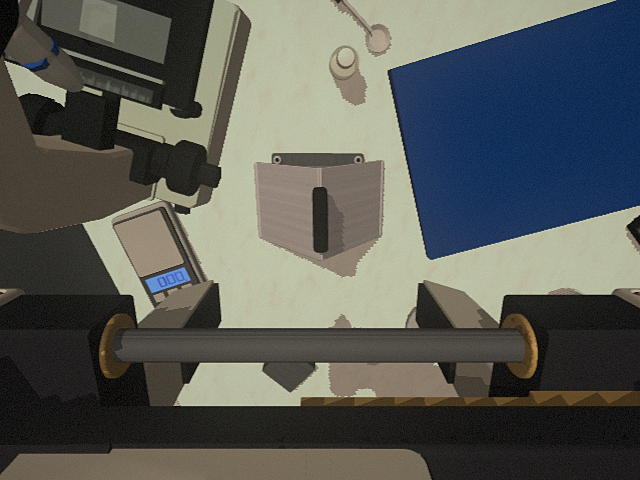

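The wrist view shows the large cover with its grip at x≈320, rows 190-252, and the die edge with screws behind it at row 157. A microscope knob sits at (218,175), near the gripper's path. I'll triangulate it.

Run:
```python
from h import *
t=robot.read_camera("top");A=cam(t);z=np.load('w1.npz');B=(z['K'],z['V'])
print(tri(A,(289,267),B,(219,176)), tri(A,(287,262.5),B,(219,167)))
g=np.array([atz(B,u,.104) for u in[(320.5,190),(320,252)]]);d=g[1]-g[0];print(g,np.linalg.norm(d),np.degrees(np.arctan2(d[1],d[0])),g.mean(0))
print(tri(A,(318.2,236.4),B,(320.3,221)))
f=[(257,237),(322,258)]
```

```text
(array([0.47962748, 0.04608919, 0.06770028]), np.float64(0.005595737295214185)) (array([0.48663223, 0.05180113, 0.08183727]), np.float64(0.00804232795959845))
[[ 0.55817362  0.01516589  0.104     ]
 [ 0.54196507 -0.0315308   0.104     ]] 0.049429722543688416 -109.14202761788368 [ 0.55006934 -0.00818245  0.104     ]
(array([ 0.5498195 , -0.01229712,  0.08727516]), np.float64(0.0022092475467633955))
```

Both knob estimates come out at z ≤ 0.08, below the gripper body at 0.145. Descending.

```bash
python3 go.py .549 -.011 .262 -19; python3 -m jog '[{"fingers":0,"x":0,"y":0.65,"z":0.05,"spin":0.2},{"fingers":0,"x":5,"y":0.7,"z":0.05,"spin":0.2},{"fingers":0,"x":9.5,"y":0.7,"z":0.05,"spin":0.2},{"fingers":0,"x":13,"y":0.7,"z":0.05,"spin":0.2},{"fingers":0,"x":14,"y":0.7,"z":0.05,"spin":0.2}]'; python3 go.py .549 -.011 .262 -19
```

```text
t 2.55 pos [ 0.5454 -0.0184  0.4042] jaw -18.7 tilt [-1.e+00 -6.e-04 -9.e-04] shift [14.22  0.83  0.12] spin 0.3 F [-0.1 -0.2 -0.6] op 0.0915 q [-0.17  0.38  1.47 -0.    1.29  0.15]
time: 3.18
tool_pos: [0.547, -0.0139, 0.2631]
tool_rot: [-2.927, 1.567, 3.021]
contact_force: [-0.3, 0.5, 0.1]
opening: 0.0918
t 3.17 pos [ 0.547  -0.0139  0.2631] jaw -19.18 tilt [-1.0e+00 -8.0e-04 -3.6e-03] shift [0.11 0.34 0.1 ] spin -0.18 F [-0.3  0.5  0.1] op 0.0918 q [-0.17  0.53  1.65 -0.    0.96  0.17]
```

```bash
python3 -m jog '[{"fingers":0.5,"x":0.1,"y":0.3,"z":0.1,"spin":0},{"fingers":0.8,"x":0.1,"y":0.3,"z":0.1,"spin":0},{"fingers":1,"x":0.1,"y":0.3,"z":0.1,"spin":0},{"fingers":1,"x":0.1,"y":0.3,"z":0.1,"spin":0},{"fingers":1,"x":0.1,"y":0.3,"z":0.1,"spin":0}]' 40; python3 go.py .549 -.011 .262 -19
```

```text
time: 3.8
tool_pos: [0.5498, -0.0104, 0.264]
tool_rot: [0.022, 1.57, -0.31]
contact_force: [-0.4, 0.3, -0.3]
opening: 0.0465
t 3.8 pos [ 0.5498 -0.0104  0.264 ] jaw -19.05 tilt [-1.e+00  0.e+00  6.e-04] shift [ 0.2  -0.08 -0.06] spin -0.05 F [-0.4  0.3 -0.3] op 0.0465 q [-0.16  0.54  1.64 -0.    0.97  0.17]
```

```bash
python3 -m jog '[{"fingers":1,"x":0,"y":0,"z":0,"spin":0},{"fingers":1,"x":0,"y":0,"z":0,"spin":0},{"fingers":1,"x":-0.5,"y":0,"z":0,"spin":0},{"fingers":1,"x":-1.5,"y":0,"z":0,"spin":0},{"fingers":1,"x":-3,"y":0,"z":0,"spin":0}]'; python3 go.py .549 -.011 .262 -19
```

```text
time: 4.42
tool_pos: [0.5497, -0.0104, 0.2943]
tool_rot: [-2.881, 1.57, 3.069]
contact_force: [0.4, -0.1, -2.1]
opening: 0.0114
t 4.42 pos [ 0.5497 -0.0104  0.2943] jaw -19.05 tilt [-1.e+00 -2.e-04 -7.e-04] shift [ 3.23 -0.08 -0.04] spin -0.05 F [ 0.4 -0.1 -2.1] op 0.0114 q [-0.16  0.5   1.61 -0.    1.04  0.17]
```

```bash
python3 -m jog '[{"fingers":1,"x":-3,"y":0,"z":0,"spin":0},{"fingers":1,"x":-6,"y":0,"z":0,"spin":0},{"fingers":1,"x":-10,"y":0,"z":0,"spin":0},{"fingers":1,"x":-14,"y":0,"z":0,"spin":0},{"fingers":1,"x":-16.5,"y":0,"z":0,"spin":0}]'; python3 go.py .621 -.2715 .46 -8
python3 - <<'E'
from h import *
t=robot.read_camera("top");A=cam(t);s=robot.read_camera("side");B=cam(s)
for n in["rail_mid","cover_grip","die","die_mouth"]:
  a=robot.look_for(n,t);b=robot.look_for(n,s);print(n,[(np.round(d["xy"],1),d["conf"]) for d in a],[(np.round(d["xy"],1),d["conf"]) for d in b])
ta=t["color"][190:300,270:500,::-1];sa=s["color"][180:400,200:480,::-1]
o=np.vstack([np.hstack([cv2.resize(ta,None,fx=2,fy=2,interpolation=2)]),cv2.resize(sa[:,:],(460,361),interpolation=2)])
cv2.imwrite('pics/c2.png',o)
E
```

```text
time: 5.05
tool_pos: [0.5494, -0.0103, 0.4621]
tool_rot: [0.159, 1.567, -0.173]
contact_force: [0.2, 0.2, -1.2]
opening: 0.0113
t 5.05 pos [ 0.5494 -0.0103  0.4621] jaw -19.05 tilt [-1.0e+00  6.0e-04  3.7e-03] shift [  0.25 -22.35  15.29] spin -11.05 F [ 0.2  0.2 -1.2] op 0.0113 q [-0.16  0.35  1.35 -0.    1.43  0.17]
rail_mid [(array([454.8, 226.9]), 0.61)] [(array([434.8, 306.8]), 0.95)]
cover_grip [(array([166.8, 281.9]), 0.56)] [(array([322.3, 195.4]), 0.78), (array([223.8, 228.1]), 0.77)]
die [(array([319.7, 241.6]), 0.47)] [(array([325.8, 275.6]), 0.88)]
die_mouth [] [(array([325.6, 273.9]), 0.95)]
```

View pics/c2.png

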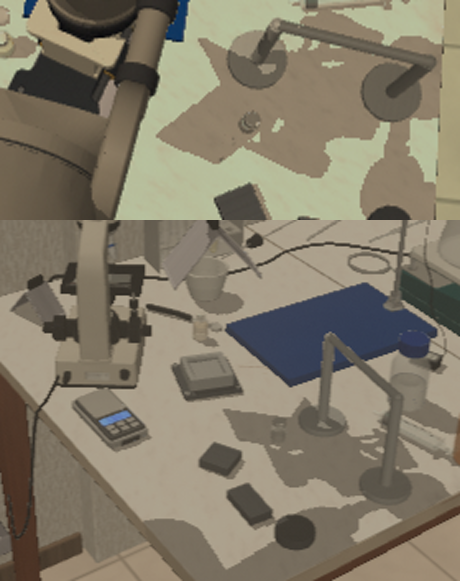

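The cover is in the hand and the die is uncovered at side (326,275). Next I'll triangulate the bar ends, using side (401,251) and (442,288).

Run:
```python
from h import *
t=robot.read_camera("top");A=cam(t);s=robot.read_camera("side");B=cam(s)
a=tri(A,(408,201.7),B,(400.9,250.6));b=tri(A,(486,220.8),B,(442.2,288.3));print(a,b)
d=b[0]-a[0];print((a[0]+b[0])/2,np.degrees(np.arctan2(d[1],d[0])),np.linalg.norm(d))
for u in[(400.9,250.6),(442.2,288.3)]:print(atz(B,u,.15))
```

```text
(array([ 0.62899689, -0.19166422,  0.15185182]), np.float64(0.0010588991235948664)) (array([ 0.60428152, -0.35377676,  0.15321766]), np.float64(0.0026656809859937815))
[ 0.61663921 -0.27272049  0.15253474] -98.66845539557201 0.16399142719288876
[ 0.6304428  -0.18937812  0.15      ]
[ 0.60617744 -0.35044678  0.15      ]
```

```bash
python3 -m jog '[{"fingers":1,"x":0,"y":-4.5,"z":3,"spin":-2.1},{"fingers":1,"x":0,"y":-9,"z":6,"spin":-4.2},{"fingers":1,"x":0,"y":-13.5,"z":9,"spin":-6.3},{"fingers":1,"x":0,"y":-18,"z":12,"spin":-8.4},{"fingers":1,"x":0,"y":-22.4,"z":15,"spin":-10.6}]'; python3 go.py .618 -.271 .46 -8.4
python3 -m jog '[{"fingers":1,"x":0,"y":0,"z":0,"spin":0},{"fingers":1,"x":0,"y":0,"z":0,"spin":0}]'; python3 go.py .618 -.271 .46 -8.4
python3 - <<'E'
from h import *
s=robot.read_camera("side");B=cam(s);t=robot.read_camera("top")
sa=cv2.resize(s["color"][130:350,320:560,::-1],None,fx=2,fy=2,interpolation=2);ta=cv2.resize(t["color"][150:370,340:520,::-1],None,fx=2,fy=2,interpolation=2)
cv2.imwrite('pics/c3.png',np.hstack([sa,ta])[:, :800]);print(robot.look_for("cover_ridge",s),robot.look_for("cover",s))
E
```

```text
time: 6.28
tool_pos: [0.6187, -0.2729, 0.4584]
tool_rot: [2.552, 1.571, 2.405]
contact_force: [1.1, -0.8, -1.8]
opening: 0.0116
t 6.28 pos [ 0.6187 -0.2729  0.4584] jaw -8.39 tilt [-1.e+00  1.e-04 -2.e-04] shift [-0.16  0.18 -0.1 ] spin 0.01 F [ 1.1 -0.8 -1.8] op 0.0116 q [-0.53  0.61  0.94  0.    1.59 -0.38]
time: 6.52
tool_pos: [0.6185, -0.271, 0.458]
tool_rot: [2.493, 1.569, 2.345]
contact_force: [-0.0, 0.4, -1.7]
opening: 0.0114
t 6.53 pos [ 0.6185 -0.271   0.458 ] jaw -8.48 tilt [-1.0e+00  8.0e-04 -1.1e-03] shift [-0.2  -0.01 -0.05] spin -0.08 F [-0.   0.4 -1.7] op 0.0114 q [-0.53  0.61  0.94  0.    1.59 -0.38]
[{'xy': [414.5, 240.0], 'conf': 0.78}, {'xy': [225.1, 230.4], 'conf': 0.57}] [{'xy': [227.4, 228.2], 'conf': 0.57}, {'xy': [410.9, 242.5], 'conf': 0.55}]
```

View pics/c3.png

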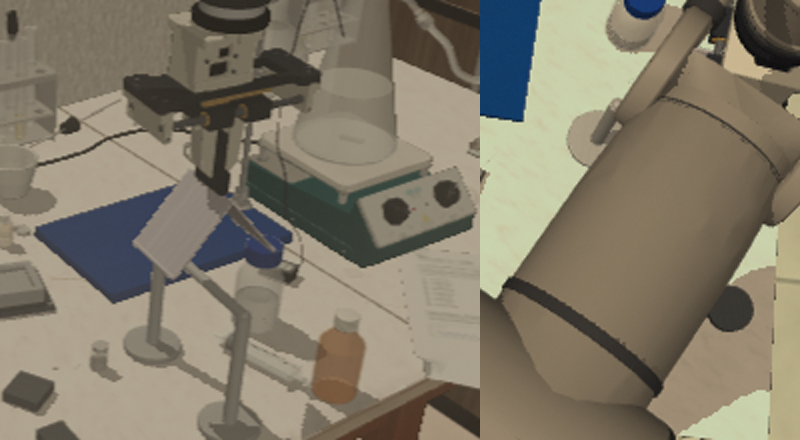

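The side view shows the cover level in the hand, astride above the bar with the bar between its feet. Lowering it.

```bash
python3 -m jog '[{"fingers":1,"x":2.5,"y":0,"z":0,"spin":0},{"fingers":1,"x":5,"y":0,"z":0,"spin":0},{"fingers":1,"x":7.5,"y":0,"z":0,"spin":0},{"fingers":1,"x":9.5,"y":0,"z":0,"spin":0},{"fingers":1,"x":10.3,"y":0,"z":0,"spin":0}]'; python3 -m jog '[{"fingers":1,"x":0,"y":0,"z":0,"spin":0},{"fingers":1,"x":0.2,"y":0,"z":0,"spin":0},{"fingers":1,"x":0.4,"y":0,"z":0,"spin":0},{"fingers":1,"x":0.5,"y":0,"z":0,"spin":0},{"fingers":1,"x":0.5,"y":0,"z":0,"spin":0}]';python3 go.py .618 -.271 .347 -8.4
python3 - <<'E'
from h import *
s=robot.read_camera("side")
cv2.imwrite('pics/c4.png',cv2.resize(s["color"][200:380,360:520,::-1],None,fx=3,fy=3,interpolation=2))
E
```

```text
time: 7.35
tool_pos: [0.6185, -0.27, 0.3556]
tool_rot: [2.229, 1.57, 2.082]
contact_force: [-4.3, 6.1, 26.1]
opening: 0.0119
time: 7.98
tool_pos: [0.6181, -0.2706, 0.3557]
tool_rot: [-0.429, 1.566, -0.576]
contact_force: [-6.2, 4.4, 18.0]
opening: 0.0112
t 7.97 pos [ 0.6181 -0.2706  0.3557] jaw -8.43 tilt [-1.     -0.0019  0.0041] shift [ 0.87 -0.04 -0.01] spin -0.03 F [-6.2  4.4 18. ] op 0.0112 q [-0.53  0.66  1.13 -0.    1.35 -0.38]
```

View pics/c4.png

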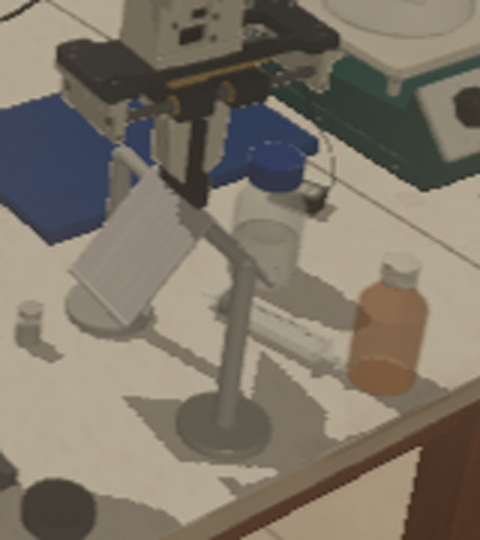

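It's in contact early, at 18 N with a push toward -x, which suggests the ridge is slightly too far to +x. I'll raise a little, shift -x and lower again.

```bash
python3 -m jog '[{"fingers":1,"x":-0.7,"y":0,"z":0,"spin":0},{"fingers":1,"x":-0.7,"y":0,"z":-0.3,"spin":0},{"fingers":1,"x":-0.7,"y":0,"z":-0.3,"spin":0},{"fingers":1,"x":-0.5,"y":0,"z":-0.3,"spin":0},{"fingers":1,"x":-0.5,"y":0,"z":-0.3,"spin":0}]'; python3 go.py .618 -.271 .347 -8.4;  python3 -m jog '[{"fingers":1,"x":0.1,"y":0,"z":0,"spin":0},{"fingers":1,"x":0.2,"y":0,"z":0,"spin":0},{"fingers":1,"x":0.2,"y":0,"z":0,"spin":0}]';python3 go.py .618 -.271 .347 -8.4
```

```text
time: 8.65
tool_pos: [0.6161, -0.2708, 0.3566]
tool_rot: [-0.263, 1.567, -0.41]
contact_force: [3.6, -0.3, 4.8]
opening: 0.0114
t 8.65 pos [ 0.6161 -0.2708  0.3566] jaw -8.45 tilt [-1.     -0.001   0.0039] shift [0.97 0.01 0.18] spin -0.05 F [ 3.6 -0.3  4.8] op 0.0114 q [-0.53  0.65  1.14  0.    1.35 -0.38]
time: 9.02
tool_pos: [0.6163, -0.2708, 0.3557]
tool_rot: [-0.282, 1.565, -0.43]
contact_force: [3.9, 0.5, 8.9]
opening: 0.0116
t 9.03 pos [ 0.6163 -0.2708  0.3557] jaw -8.45 tilt [-1.     -0.0017  0.006 ] shift [0.88 0.01 0.16] spin -0.05 F [3.9 0.5 8.9] op 0.0116 q [-0.53  0.65  1.14  0.    1.34 -0.38]
```

The push is now slightly +x, so it is seated and centred between the two. The 8 mm height offset fits the early lift, before the fingers had closed. I'll relax it and release.

```bash
python3 -m jog '[{"fingers":1,"x":-0.3,"y":0,"z":0.1,"spin":0},{"fingers":1,"x":-0.3,"y":0,"z":0.1,"spin":0},{"fingers":0.8,"x":-0.3,"y":0,"z":0.1,"spin":0},{"fingers":0.6,"x":-0.3,"y":0,"z":0.1,"spin":0},{"fingers":0.5,"x":-0.3,"y":0,"z":0.1,"spin":0}]'; python3 -m jog '[{"fingers":0.4,"x":0,"y":0,"z":0,"spin":0},{"fingers":0.4,"x":-0.5,"y":0,"z":0,"spin":0},{"fingers":0.4,"x":-2.5,"y":0,"z":0,"spin":0},{"fingers":0.4,"x":-5.5,"y":0,"z":0,"spin":0},{"fingers":0.4,"x":-10,"y":0,"z":0,"spin":0}]';python3 go.py .45 -.188 .45 -62
python3 - <<'E'
from h import *
s=robot.read_camera("side")
cv2.imwrite('pics/c5.png',np.vstack([cv2.resize(s["color"][220:380,360:480,::-1],None,fx=2,fy=2,interpolation=2)]))
E
```

```text
time: 9.65
tool_pos: [0.6162, -0.2708, 0.3561]
tool_rot: [2.907, 1.569, 2.76]
contact_force: [0.6, -0.5, -0.3]
opening: 0.0338
time: 10.28
tool_pos: [0.6163, -0.2708, 0.4568]
tool_rot: [2.794, 1.568, 2.646]
contact_force: [0.9, -0.3, -0.5]
opening: 0.0554
t 10.28 pos [ 0.6163 -0.2708  0.4568] jaw -8.46 tilt [-1.0e+00  9.0e-04 -2.6e-03] shift [  0.73   5.74 -17.67] spin 53.54 F [ 0.9 -0.3 -0.5] op 0.0554 q [-0.53  0.61  0.95 -0.    1.59 -0.38]
```

View pics/c5.png

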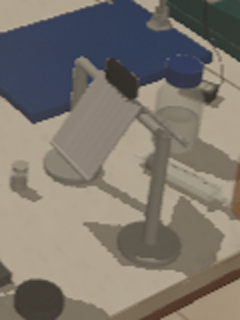

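The cover hangs astride the bar, mid-span and in line with it. Now the square blank, with jaw direction 28° so the fingers clear the oblong blank and the vial. First a wrist look from above.

```bash
python3 -m jog '[{"fingers":0,"x":0,"y":1.4,"z":-4.5,"spin":-9},{"fingers":0,"x":1,"y":2.8,"z":-9,"spin":-18},{"fingers":0,"x":3,"y":4.3,"z":-13.5,"spin":-27},{"fingers":0,"x":5,"y":5.7,"z":-17.7,"spin":-36.5},{"fingers":0,"x":5,"y":5.7,"z":-17.7,"spin":-36.5}]';python3 -m jog '[{"fingers":0,"x":0,"y":0,"z":0,"spin":0},{"fingers":0,"x":0,"y":0,"z":0,"spin":0}]'
cat > wsq.py <<'E'
import sys
from h import *
# finds dark quad near the predicted spot in wrist picture; usage wsq.py name
st=robot.observe();w=robot.read_camera("wrist");save(w,sys.argv[1]);KV=cam(w,st)
print('tcp',st['tool_pos'].round(4))
d=robot.look_for("square_blank",w);print([(x["xy"],x["conf"]) for x in d])
g=cv2.cvtColor(w["color"],cv2.COLOR_RGB2GRAY);u0=proj(KV,[.45,-.188,.014]);print('pred',u0)
_,b=cv2.threshold(g,100,255,cv2.THRESH_BINARY_INV);n,l,s,c=cv2.connectedComponentsWithStats(b)
for i in range(1,n):
    if 800<s[i,4]<12000:
        q=cv2.boxPoints(cv2.minAreaRect(cv2.findContours((l==i).astype(np.uint8),0,2)[0][0]));
        P=np.array([atz(KV,x,.014) for x in q]);e=np.diff(P,axis=0)
        print(s[i],c[i].round(1),q.round(1).tolist(),'ctr',P.mean(0).round(4),'len',np.linalg.norm(e,axis=1).round(4),'ang',np.degrees(np.arctan2(e[:,1],e[:,0])).round(1))
E
python3 wsq.py w2.png; python3 go.py .45 -.188 .405 28
```

```text
time: 10.95
tool_pos: [0.4468, -0.1865, 0.4053]
tool_rot: [2.116, 1.565, 2.607]
contact_force: [0.7, -0.4, 1.1]
opening: 0.0916
time: 11.2
tool_pos: [0.4508, -0.1891, 0.4075]
tool_rot: [-1.075, 1.568, -0.586]
contact_force: [-0.9, 0.9, 0.7]
opening: 0.0919
tcp [ 0.4508 -0.1891  0.4075]
[([320.4, 201.8], 0.59)]
pred [317.3393877  208.82585816]
[ 267    0  103   90 4269] [312.   40.4] [[256.70001220703125, 61.0], [302.29998779296875, -32.5], [369.3999938964844, 0.20000000298023224], [323.79998779296875, 93.69999694824219]] ctr [ 0.3705 -0.0473  0.014 ] len [0.085  0.0637 0.0865] ang [ 87.9   5.3 -89.3]
[ 595    0   45   56 1444] [615.6  23.9] [[586.5, 45.70000076293945], [619.0999755859375, -11.399999618530273], [646.7999877929688, 4.400000095367432], [614.0999755859375, 61.5]] ctr [0.6082 0.0853 0.014 ] len [0.049  0.0298 0.0496] ang [ 94.9   4.1 -83.8]
[ 427   14  136  149 6724] [490.2  88.4] [[417.70001220703125, 89.9000015258789], [508.3999938964844, 13.100000381469727], [570.7999877929688, 86.80000305175781], [480.0, 163.60000610351562]] ctr [ 0.543  -0.0106  0.014 ] len [0.0989 0.0906 0.1038] ang [  68.   -14.1 -109.2]
[ 296  183   47   50 2037] [319.4 205.2] [[296.0, 183.0], [342.0, 183.0], [342.0, 232.0], [296.0, 232.0]] ctr [ 0.4511 -0.1864  0.014 ] len [0.0461 0.0509 0.0479] ang [  28.   -60.9 -152. ]
[ 234  241   56   64 1851] [261.8 273. ] [[232.1999969482422, 289.6000061035156], [263.79998779296875, 240.10000610351562], [291.6000061035156, 257.79998779296875], [260.0, 307.29998779296875]] ctr [ 0.4307 -0.2795  0.014 ] len [0.0673 0.0348 0.0683] ang [ 84.8  -6.4 -93.9]
t 11.3 pos [ 0.4505 -0.1889  0.4071] jaw 28.02 tilt [-1.0e+00 -1.2e-03  6.0e-04] shift [ 0.21  0.1  -0.01] spin 0.02 F [0.2 0.3 0.4] op 0.0916 q [-0.55  0.27  1.62 -0.    1.25 -1.04]
```

View pics/w2.png

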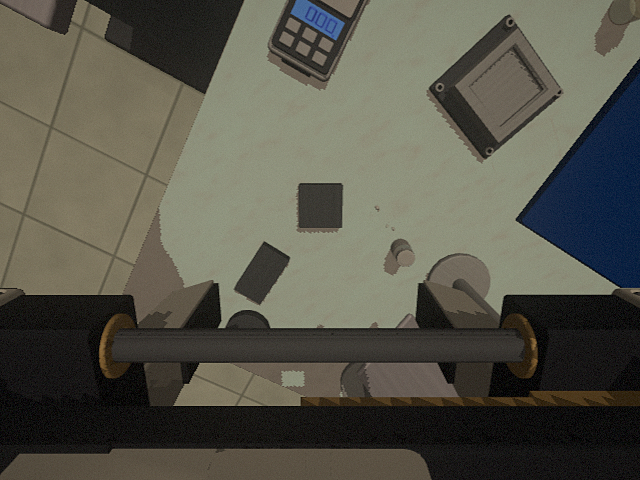

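The wrist view shows the square blank at (319,205), aligned with the jaws. The oblong is at (262,273), the vial at (402,253), and the die is uncovered at (497,88) with an empty square cavity. Descending so the tips sit about 7.5 mm up the blank's sides, which keeps them clear of the die top when it is seated.

```bash
python3 -m jog '[{"fingers":0,"x":5.5,"y":0.2,"z":0,"spin":0},{"fingers":0,"x":11,"y":0.2,"z":0,"spin":0},{"fingers":0,"x":16.5,"y":0.2,"z":0,"spin":0},{"fingers":0,"x":20.5,"y":0.2,"z":0,"spin":0},{"fingers":0,"x":22,"y":0.2,"z":0,"spin":0}]';python3 -m jog '[{"fingers":0.3,"x":0,"y":0,"z":0,"spin":0},{"fingers":0.4,"x":0,"y":0,"z":0,"spin":0}]'; python3 go.py .45 -.187 .186 28
```

```text
time: 11.92
tool_pos: [0.4488, -0.1866, 0.1846]
tool_rot: [2.123, 1.567, 2.612]
contact_force: [0.1, -0.0, -0.1]
opening: 0.0918
time: 12.18
tool_pos: [0.4496, -0.1871, 0.1881]
tool_rot: [-1.058, 1.568, -0.568]
contact_force: [0.1, 0.1, 0.0]
opening: 0.0763
t 12.18 pos [ 0.4496 -0.1871  0.1881] jaw 28.05 tilt [-1.     -0.0026  0.0015] shift [ 0.21 -0.01  0.04] spin 0.05 F [0.1 0.1 0. ] op 0.0763 q [-0.55  0.57  1.88 -0.    0.69 -1.04]
```

```bash
python3 -m jog '[{"fingers":1,"x":0.2,"y":0,"z":0,"spin":0},{"fingers":1,"x":0.2,"y":0,"z":0,"spin":0},{"fingers":1,"x":0.2,"y":0,"z":0,"spin":0},{"fingers":1,"x":0.2,"y":0,"z":0,"spin":0},{"fingers":1,"x":0.2,"y":0,"z":0,"spin":0}]' 20;python3 go.py .45 -.187 .186 28; python3 -m jog '[{"fingers":0,"x":0,"y":0,"z":0,"spin":0},{"fingers":0,"x":0,"y":0,"z":0,"spin":0},{"fingers":0,"x":0,"y":0,"z":0,"spin":0},{"fingers":0,"x":-5,"y":0,"z":0,"spin":0},{"fingers":0,"x":-11,"y":0,"z":0,"spin":0}]'; python3 -m jog '[{"fingers":0,"x":-5.5,"y":0,"z":0,"spin":0},{"fingers":0,"x":-11,"y":0,"z":0,"spin":0},{"fingers":0,"x":-11,"y":0,"z":0,"spin":0},{"fingers":0,"x":-11,"y":0,"z":0,"spin":0}]'; python3 wsq.py w3.png; python3 go.py .45 -.187 .186 28
```

```text
time: 12.8
tool_pos: [0.4492, -0.1867, 0.1852]
tool_rot: [-0.946, 1.569, -0.456]
contact_force: [1.1, 1.5, 5.4]
opening: 0.0447
t 12.8 pos [ 0.4492 -0.1867  0.1852] jaw 28.04 tilt [-1.0e+00 -1.1e-03  8.0e-04] shift [-0.08 -0.06  0.06] spin 0.04 F [1.1 1.5 5.4] op 0.0447 q [-0.55  0.57  1.88  0.    0.69 -1.04]
time: 13.42
tool_pos: [0.4485, -0.1865, 0.2949]
tool_rot: [2.144, 1.567, 2.633]
contact_force: [1.2, -0.7, -0.3]
opening: 0.0892
time: 13.92
tool_pos: [0.4485, -0.1865, 0.404]
tool_rot: [2.222, 1.57, 2.712]
contact_force: [-0.6, -1.0, -0.9]
opening: 0.0919
tcp [ 0.4485 -0.1865  0.404 ]
[([320.0, 205.5], 0.59)]
pred [318.82474842 213.90722368]
[ 269    0  105   95 4441] [314.1  43.7] [[258.20001220703125, 64.5999984741211], [307.0, -33.0], [373.79998779296875, 0.4000000059604645], [325.0, 98.0]] ctr [ 0.3703 -0.0449  0.014 ] len [0.0887 0.0633 0.0903] ang [ 87.5   4.8 -89.8]
[ 598    0   42   61 1472] [618.7  27.8] [[586.7999877929688, 46.70000076293945], [626.0, -9.100000381469727], [650.2999877929688, 7.900000095367432], [611.0, 63.79999923706055]] ctr [0.6054 0.0862 0.014 ] le
[... 249 characters left out ...]
 0.014 ] len [0.099  0.0908 0.1039] ang [  68.2  -14.2 -109. ]
[ 295  188   47   50 2158] [318.1 211.6] [[295.0, 188.0], [341.0, 188.0], [341.0, 237.0], [295.0, 237.0]] ctr [ 0.4488 -0.1875  0.014 ] len [0.0459 0.0508 0.0477] ang [  28.1  -60.9 -151.9]
[ 235  246   56   65 1868] [262.8 278.1] [[233.0, 294.3999938964844], [265.20001220703125, 244.89999389648438], [292.70001220703125, 262.79998779296875], [260.5, 312.29998779296875]] ctr [ 0.4305 -0.2793  0.014 ] len [0.0674 0.0345 0.0684] ang [ 84.6  -6.9 -94.2]
t 14.03 pos [ 0.4485 -0.1865  0.4031] jaw 28.04 tilt [-1.      0.0028 -0.0017] shift [21.71 -0.17  0.14] spin 0.04 F [-0.5  0.1  0.1] op 0.0918 q [-0.55  0.27  1.63 -0.    1.24 -1.04]
```

After self-centring in the jaws, the blank shows at column 318, so the wrist camera's bias along the jaw axis is about 0. Regrip at the same height, lift, and look at the die.

```bash
python3 -m jog '[{"fingers":0,"x":6,"y":0,"z":0,"spin":0},{"fingers":0,"x":12,"y":0,"z":0,"spin":0},{"fingers":0,"x":17.5,"y":0,"z":0,"spin":0},{"fingers":0,"x":20.5,"y":0,"z":0,"spin":0},{"fingers":0,"x":21.9,"y":0,"z":0,"spin":0}]'; python3 -m jog '[{"fingers":1,"x":0,"y":0,"z":0,"spin":0},{"fingers":1,"x":0,"y":0,"z":0,"spin":0},{"fingers":1,"x":0,"y":0,"z":0,"spin":0},{"fingers":1,"x":0,"y":0,"z":0,"spin":0},{"fingers":1,"x":0,"y":0,"z":0,"spin":0}]' 50; python3 -m jog '[{"fingers":1,"x":0,"y":0,"z":0,"spin":0},{"fingers":1,"x":0,"y":0,"z":0,"spin":0},{"fingers":1,"x":-0.5,"y":0,"z":0,"spin":0},{"fingers":1,"x":-2,"y":0,"z":0,"spin":0},{"fingers":1,"x":-5,"y":0,"z":0,"spin":0}]';  python3 go.py .548 -.011 .405 71
```

```text
time: 14.65
tool_pos: [0.4479, -0.1862, 0.183]
tool_rot: [2.118, 1.565, 2.608]
contact_force: [-0.2, 0.6, 0.6]
opening: 0.0919
time: 15.28
tool_pos: [0.4489, -0.1867, 0.1861]
tool_rot: [-1.121, 1.57, -0.631]
contact_force: [0.4, 0.8, -0.1]
opening: 0.0464
time: 15.9
tool_pos: [0.4484, -0.1865, 0.236]
tool_rot: [2.133, 1.568, 2.622]
contact_force: [0.4, 0.1, -2.5]
opening: 0.0438
t 15.9 pos [ 0.4484 -0.1865  0.236 ] jaw 28.05 tilt [-1.      0.0023 -0.0015] shift [-16.9   10.84  17.01] spin -42.95 F [ 0.4  0.1 -2.5] op 0.0438 q [-0.55  0.49  1.84 -0.    0.82 -1.04]
```

```bash
python3 -m jog '[{"fingers":1,"x":-5,"y":1,"z":1.5,"spin":-6},{"fingers":1,"x":-9,"y":3.4,"z":5.3,"spin":-15},{"fingers":1,"x":-13,"y":5.8,"z":9.2,"spin":-24},{"fingers":1,"x":-16,"y":8.3,"z":13.1,"spin":-33},{"fingers":1,"x":-17,"y":10.8,"z":17,"spin":-43}]';python3 -m jog '[{"fingers":1,"x":0,"y":0,"z":0,"spin":0},{"fingers":1,"x":0,"y":0,"z":0,"spin":0},{"fingers":1,"x":0,"y":0,"z":0,"spin":0}]'; python3 go.py .548 -.011 .405 71
python3 - <<'E'
from h import *
st=robot.observe();w=robot.read_camera("wrist");save(w,'w4.png');KV=cam(w,st);np.savez('w4',K=KV[0],V=KV[1],p=st['tool_pos'])
for n in["die","die_mouth"]:print(n,[(d["xy"],d["conf"]) for d in robot.look_for(n,w)])
c=proj(KV,[.548,-.011,.028]);print(c)
x0,y0=int(c[0])-75,int(c[1])-75;print(x0,y0)
cv2.imwrite('pics/c6.png',cv2.resize(w["color"][y0:y0+150,x0:x0+150,::-1],None,fx=4,fy=4,interpolation=2))
E
```

```text
time: 16.52
tool_pos: [0.5484, -0.01, 0.409]
tool_rot: [-1.453, 1.566, -0.208]
contact_force: [0.4, -0.4, -2.2]
opening: 0.044
time: 16.9
tool_pos: [0.5476, -0.0123, 0.4054]
tool_rot: [2.05, 1.57, -2.996]
contact_force: [0.6, -0.3, -2.4]
opening: 0.0442
t 16.9 pos [ 0.5476 -0.0123  0.4054] jaw 70.93 tilt [-1.0e+00  1.1e-03 -6.0e-04] shift [0.04 0.   0.14] spin -0.07 F [ 0.6 -0.3 -2.4] op 0.0442 q [-0.16  0.38  1.46 -0.    1.3  -1.4 ]
die [([322.8, 206.2], 0.75), ([317.2, 287.1], 0.45)]
die_mouth [([322.2, 206.0], 0.73)]
[318.2855853  214.20714252]
243 139
```

View pics/c6.png

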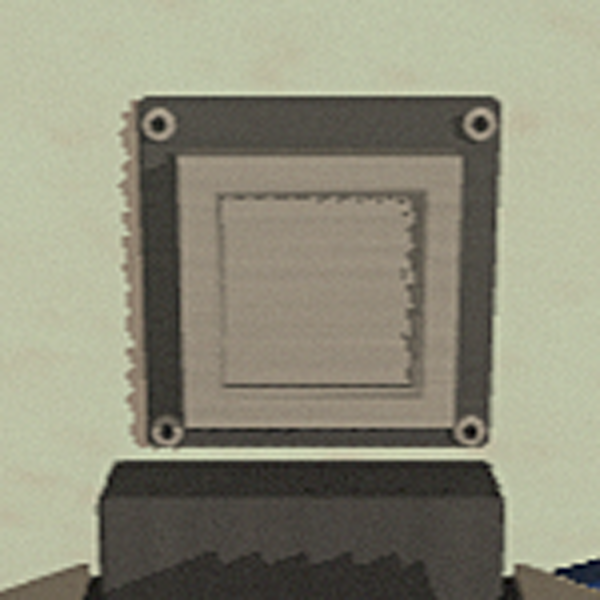

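The crop shows the die with its cavity square to the jaws, and the held blank's far edge below it at crop row 462. Now the offset of blank to cavity.

```bash
python3 - <<'E'
from h import *
z=np.load('w4.npz');KV=(z['K'],z['V']);p=z['p']
V=KV[1];print('cam',(-V[:3,:3].T@V[:3,3]-p).round(4))
jaw=np.radians(70.93);zj=np.array([np.cos(jaw),np.sin(jaw),0]);yj=np.array([-np.sin(jaw),np.cos(jaw),0])
P=lambda l,h:np.array([atz(KV,(243+x/4,139+y/4),h) for x,y in l])
def T(X):return np.c_[(X-p)@yj,(X-p)@zj]*1000
for nm,l,h in(("block",[(177,155),(463,155),(460,429),(187,429)],.028),("cavity",[(217,191),(427,190),(423,394),(220,394)],.028),("base",[(140,97),(500,97),(490,445),(148,445)],.008),("cavfloor",[(220,196),(414,196),(412,384),(224,384)],.022)):
    X=P(l,h);t=T(X);print(nm,X.mean(0).round(4),'tool yz mm',t.round(1).tolist(),'mean',t.mean(0).round(2),'ang',np.degrees(np.arctan2((t[1]-t[0])[0],(t[1]-t[0])[1])).round(2))
for h,l in((.2194,[(117,462),(488,462)]),(.2334,[(98,495),(503,496)])):print('blank edge',T(P(l,h)).round(2))
# blank on table in w3 (jaw 28.04, tcp .4485 -.1865 .404): far top edge row 188, near bottom row 237
w=robot.read_camera("wrist");Tc=np.array(w["T_tool_cam"])
def W(uv,h,tz=.404):
    d=Tc[:3,:3]@np.linalg.inv(KV[0])@np.array([uv[0],uv[1],1.]);o=Tc[:3,3];X=o+d*((tz-h)-o[0])/d[0];return (X[1:]*1000).round(2)
for uv,h in(((318,187.5),.014),((318,187.5),0),((318,237.5),0),((318,237.5),.014),((294.5,210),.014),((341.5,210),.014)):print(uv,h,W(uv,h))
E
cat > /dev/null
python3 - <<'E'
import cv2
im=cv2.imread('pics/w3.png')
print(im[180:242,318].mean(1).round().astype(int).tolist());print(im[205,288:348].mean(1).round().astype(int).tolist())
E
```

```text
cam [-0.0729  0.0262 -0.0206]
block [ 0.5484 -0.0058  0.028 ] tool yz mm [[35.6, -28.3], [35.6, 40.1], [-32.9, 41.4], [-33.0, -27.3]] mean [1.32 6.46] ang 0.02
cavity [ 0.5481 -0.0057  0.028 ] tool yz mm [[27.0, -18.9], [27.2, 31.7], [-23.8, 31.9], [-23.8, -18.9]] mean [1.67 6.45] ang 0.3
base [ 0.5477 -0.0059  0.008 ] tool yz mm [[47.6, -38.9], [47.6, 51.0], [-43.6, 51.9], [-43.6, -39.4]] mean [2.01 6.15] ang 0.02
cavfloor [ 0.5484 -0.0068  0.022 ] tool yz mm [[24.9, -18.5], [24.9, 29.0], [-22.8, 29.6], [-22.9, -18.2]] mean [1.04 5.48] ang 0.02
blank edge [[ 22.18 -20.46]
 [ 22.2   23.17]]
blank edge [[ 23.09 -20.83]
 [ 22.99  23.06]]
(318, 187.5) 0.014 [24.02  1.33]
(318, 187.5) 0 [22.    1.35]
(318, 237.5) 0 [-31.8    1.37]
(318, 237.5) 0.014 [-27.81   1.36]
(294.5, 210) 0.014 [  1.19 -22.49]
(341.5, 210) 0.014 [ 1.2  25.19]
[138, 139, 133, 134, 138, 139, 138, 144, 51, 33, 62, 57, 52, 62, 52, 54, 52, 59, 56, 60, 52, 54, 54, 56, 59, 54, 55, 55, 52, 50, 48, 57, 52, 58, 55, 55, 52, 52, 54, 58, 60, 54, 57, 51, 51, 52, 53, 57, 57, 52, 57, 53, 52, 75, 101, 97, 95, 145, 141, 134, 135, 139]
[135, 132, 134, 129, 130, 132, 132, 114, 79, 62, 57, 54, 52, 50, 53, 57, 55, 56, 60, 54, 56, 57, 56, 57, 57, 61, 58, 57, 58, 60, 54, 56, 58, 54, 57, 57, 56, 56, 53, 53, 56, 57, 54, 57, 53, 54, 56, 57, 63, 57, 56, 56, 38, 113, 145, 135, 137, 136, 134, 137]
```

Agreement is good: the die offset in tool axes is y≈1.5 mm and z≈6.4 mm, the blank's apparent offset is y≈-0.3 and z≈+1.5, and the angle error is about 0°. So I correct y +1.8 mm and z +4.9 mm, then go down to just above the die.

```bash
python3 -m jog '[{"fingers":1,"x":4,"y":0.18,"z":0.49,"spin":0},{"fingers":1,"x":9,"y":0.18,"z":0.49,"spin":0},{"fingers":1,"x":13.5,"y":0.18,"z":0.49,"spin":0},{"fingers":1,"x":16.5,"y":0.18,"z":0.49,"spin":0},{"fingers":1,"x":18,"y":0.18,"z":0.49,"spin":0}]';python3 -m jog '[{"fingers":1,"x":0,"y":0,"z":0,"spin":0},{"fingers":1,"x":0,"y":0,"z":0,"spin":0},{"fingers":1,"x":0,"y":0,"z":0,"spin":0}]'; python3 go.py .5476 -.0071 .208 71
python3 - <<'E'
from h import *
st=robot.observe();w=robot.read_camera("wrist");save(w,'w5.png');print(st['tool_pos'])
cv2.imwrite('pics/c7.png',cv2.resize(w["color"][160:340,220:420,::-1],None,fx=3,fy=3,interpolation=2))
E
```

```text
time: 17.73
tool_pos: [0.5476, -0.0065, 0.2241]
tool_rot: [1.783, 1.568, 3.022]
contact_force: [-0.7, 0.3, -0.2]
opening: 0.044
time: 18.1
tool_pos: [0.5484, -0.0063, 0.227]
tool_rot: [-1.43, 1.568, -0.19]
contact_force: [-0.1, 0.0, -1.8]
opening: 0.0441
t 18.1 pos [ 0.5484 -0.0063  0.227 ] jaw 71.05 tilt [-1.0e+00 -2.5e-03  4.0e-04] shift [ 1.9   0.05 -0.1 ] spin 0.05 F [-0.1  0.  -1.8] op 0.0441 q [-0.15  0.59  1.68 -0.    0.88 -1.39]
[ 0.54839225 -0.0062748   0.22700321]
```

View pics/c7.png

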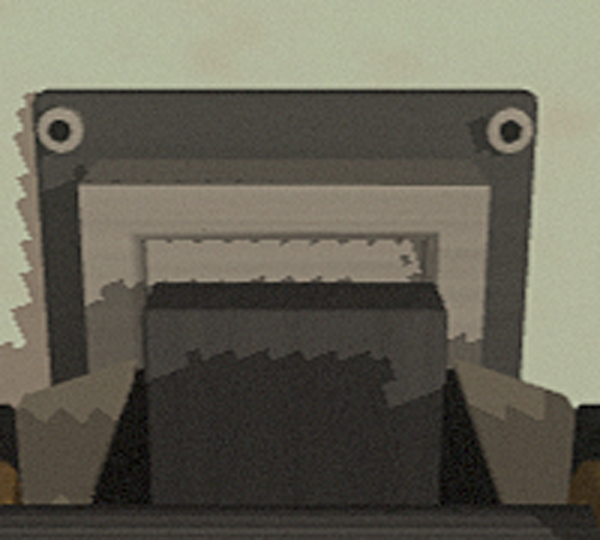

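Run:
```python
from h import *
st=robot.observe();w=robot.read_camera("wrist");K=np.array(w["mtx"]);Tc=np.array(w["T_tool_cam"])
tz=st['tool_pos'][2];print(tz)
def W(x,y,h):
    d=Tc[:3,:3]@np.linalg.inv(K)@np.array([220+x/3,160+y/3,1.]);o=Tc[:3,3];return (o+d*((tz-h)-o[0])/d[0])[1:]*1000
for n,x,y,h in[("blank bot L",155,282,.041),("blank bot R",437,283,.041),("blank top L",146,308,.055),("blank top R",446,309,.055),("block L",78,184,.028),("block R",490,184,.028),("block L2",88,380,.028),("block R2",484,385,.028),("cav L",134,235,.028),("cav R",438,234,.028),("base L",38,91,.008),("base R",537,91,.008)]: print(n,W(x,y,h).round(2))
```

```text
0.22682478957667182
blank bot L [ 22.29 -20.58]
blank bot R [22.14 23.57]
blank top L [ 23.01 -20.19]
blank top R [22.87 23.1 ]
block L [ 34.94 -34.36]
block R [34.96 33.44]
block L2 [  0.05 -34.52]
block R2 [-0.88 34.19]
cav L [ 26.21 -25.5 ]
cav R [26.4  25.19]
base L [ 47.23 -44.55]
base R [47.26 44.62]
```

At close range the die centre lies at z≈-1.7 mm and y≈+0.9 mm from the blank, so I make that small correction and lower it slowly.

```bash
python3 -m jog '[{"fingers":1,"x":0,"y":0.08,"z":-0.15,"spin":0},{"fingers":1,"x":0.3,"y":0.08,"z":-0.15,"spin":0},{"fingers":1,"x":0.7,"y":0.08,"z":-0.15,"spin":0},{"fingers":1,"x":1.1,"y":0.08,"z":-0.15,"spin":0},{"fingers":1,"x":1.3,"y":0.08,"z":-0.15,"spin":0}]'; python3 go.py .5476 -.0071 .208 71; python3 -m jog '[{"fingers":1,"x":0.1,"y":0,"z":0,"spin":0},{"fingers":1,"x":0.2,"y":0,"z":0,"spin":0},{"fingers":1,"x":0.3,"y":0,"z":0,"spin":0},{"fingers":1,"x":0.35,"y":0,"z":0,"spin":0}]'; python3 go.py .5476 -.0071 .208 71
```

```text
time: 18.82
tool_pos: [0.5467, -0.0073, 0.2122]
tool_rot: [1.916, 1.57, -3.127]
contact_force: [-1.1, -0.6, -2.6]
opening: 0.0439
t 18.82 pos [ 0.5467 -0.0073  0.2122] jaw 71.05 tilt [-1.e+00  6.e-04 -2.e-04] shift [ 0.42 -0.08  0.05] spin 0.05 F [-1.1 -0.6 -2.6] op 0.0439 q [-0.15  0.61  1.69 -0.    0.85 -1.39]
time: 19.32
tool_pos: [0.5467, -0.0074, 0.2092]
tool_rot: [2.893, 1.571, -2.15]
contact_force: [0.6, -0.3, -1.3]
opening: 0.044
t 19.32 pos [ 0.5467 -0.0074  0.2092] jaw 71.04 tilt [-1.e+00  0.e+00 -1.e-04] shift [ 0.12 -0.08  0.05] spin 0.04 F [ 0.6 -0.3 -1.3] op 0.044 q [-0.15  0.61  1.69 -0.    0.84 -1.39]
```

```bash
python3 -m jog '[{"fingers":1,"x":0.05,"y":0,"z":0,"spin":0},{"fingers":1,"x":0.1,"y":0,"z":0,"spin":0},{"fingers":1,"x":0.12,"y":0,"z":0,"spin":0},{"fingers":1,"x":0.12,"y":0,"z":0,"spin":0}]'; python3 go.py .5476 -.0071 .208 71
```

```text
time: 19.82
tool_pos: [0.5467, -0.0073, 0.2081]
tool_rot: [-2.178, 1.571, -0.938]
contact_force: [0.1, 0.0, -0.2]
opening: 0.0439
t 19.82 pos [ 0.5467 -0.0073  0.2081] jaw 71.05 tilt [-1.e+00 -1.e-04 -1.e-04] shift [ 0.01 -0.07  0.05] spin 0.05 F [ 0.1  0.  -0.2] op 0.0439 q [-0.15  0.61  1.69 -0.    0.84 -1.39]
```

Force is starting to unload (-2 to -0.2). A touch more until contact is clear.

```bash
python3 -m jog '[{"fingers":1,"x":0.03,"y":0,"z":0,"spin":0},{"fingers":1,"x":0.06,"y":0,"z":0,"spin":0},{"fingers":1,"x":0.08,"y":0,"z":0,"spin":0},{"fingers":1,"x":0.08,"y":0,"z":0,"spin":0}]'; python3 go.py .5476 -.0071 .208 71
python3 - <<'E'
from h import *
s=robot.read_camera("side");w=robot.read_camera("wrist")
a=cv2.resize(s["color"][240:310,280:370,::-1],None,fx=4.2,fy=4.2,interpolation=2);b=cv2.resize(w["color"][190:330,240:400,::-1],None,fx=2.5,fy=2.1,interpolation=2)
cv2.imwrite('pics/c8.png',np.hstack([a,b]))
E
```

```text
time: 20.32
tool_pos: [0.5467, -0.0073, 0.2081]
tool_rot: [-1.682, 1.57, -0.442]
contact_force: [-2.4, 0.3, 8.5]
opening: 0.0441
t 20.32 pos [ 0.5467 -0.0073  0.2081] jaw 71.05 tilt [-1.e+00 -5.e-04 -1.e-04] shift [ 0.01 -0.08  0.05] spin 0.05 F [-2.4  0.3  8.5] op 0.0441 q [-0.15  0.61  1.69 -0.    0.84 -1.39]
```

View pics/c8.png

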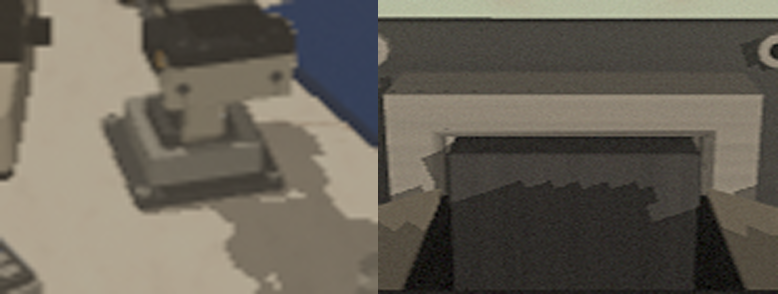

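The blank lies inside the cavity outline. TCP z 0.2081 equals the predicted seated height, with 8.5 N contact. Release and rise.

```bash
python3 -m jog '[{"fingers":1,"x":-0.06,"y":0,"z":0,"spin":0},{"fingers":0.5,"x":-0.06,"y":0,"z":0,"spin":0},{"fingers":0.4,"x":-0.06,"y":0,"z":0,"spin":0},{"fingers":0.3,"x":-0.06,"y":0,"z":0,"spin":0},{"fingers":0.2,"x":-0.06,"y":0,"z":0,"spin":0}]' 20; python3 -m jog '[{"fingers":0.1,"x":0,"y":0,"z":0,"spin":0},{"fingers":0.1,"x":-1,"y":0,"z":0,"spin":0},{"fingers":0.1,"x":-4,"y":0,"z":0,"spin":0},{"fingers":0.1,"x":-9,"y":0,"z":0,"spin":0},{"fingers":0.1,"x":-14,"y":0,"z":0,"spin":0}]';python3 -m jog '[{"fingers":0.1,"x":-4,"y":0,"z":0,"spin":0},{"fingers":0.1,"x":-6,"y":0,"z":0,"spin":0},{"fingers":0.1,"x":-6,"y":0,"z":0,"spin":0},{"fingers":0.1,"x":-6,"y":0,"z":0,"spin":0}]'
python3 go.py .5476 -.0071 .208 71
python3 - <<'E'
from h import *
s=robot.read_camera("side");w=robot.read_camera("wrist")
a=cv2.resize(s["color"][210:390,280:470,::-1],None,fx=2,fy=2,interpolation=2);b=cv2.resize(w["color"][140:290,235:400,::-1],(396,360),interpolation=2)
cv2.imwrite('pics/c9.png',np.hstack([a,b]))
E
```

```text
time: 21.05
tool_pos: [0.5468, -0.0074, 0.2077]
tool_rot: [2.961, 1.571, -2.083]
contact_force: [-0.1, 0.4, 0.9]
opening: 0.0694
time: 21.68
tool_pos: [0.5465, -0.0073, 0.3499]
tool_rot: [-1.761, 1.571, -0.521]
contact_force: [0.4, 0.1, -0.1]
opening: 0.0824
time: 22.18
tool_pos: [0.5464, -0.0073, 0.407]
tool_rot: [1.825, 1.569, 3.065]
contact_force: [-0.3, -0.7, 0.6]
opening: 0.0829
t 22.18 pos [ 0.5464 -0.0073  0.407 ] jaw 71.05 tilt [-1.0e+00  1.4e-03 -4.0e-04] shift [19.9  -0.14  0.06] spin 0.05 F [-0.3 -0.7  0.6] op 0.0829 q [-0.15  0.38  1.46 -0.    1.3  -1.39]
```

View pics/c9.png

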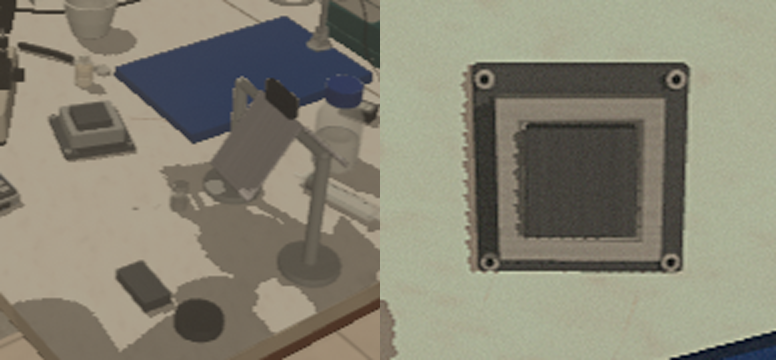

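The blank sits flat in the cavity with an even border. The cover hangs on the bar, and the vial and other blanks are undisturbed. Handing in.

```bash
python3 -c "
from cell import robot
print(robot.hand_in())"
```

```text
the job is handed in; nothing more can be done
None
```

The job is done and handed in, at about 22 s of the 64 s allowed. The full-size cover hangs astride the bar, mid-span and in line with it, and the square blank sits in the die cavity.

**Last checks:**
- **Seating:** the blank reached contact (8.5 N) with the tool at 0.2081 m, against 0.208 m predicted for fully home. After release, the wrist picture shows an even border around it. I judged flatness from that picture and the height only.
- **Cover:** the side picture shows it hanging on the bar between the posts. I judged the alignment by eye and did not measure it afterwards.
- **Other objects:** in the last side picture the oblong and round blanks and the vial stand where they were.

**What did not go as planned:**
- **Cover grip:** the cover sat about 8 mm lower in the fingers than expected, probably because I lifted before they had fully closed.
- **Bar contact:** the cover met the bar early, with up to about 26 N at the wrist. I moved it about 2 mm and then released it.
- **Cameras:** the two camera estimates of the grip differed by about 5 mm. I corrected for the wrist camera's offset before placing the blank.

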